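# Load the stamp cradles in order

## Robot

A 6-joint arm with a two-finger parallel gripper is mounted at the origin on the work surface. World frame = base frame: x ahead of the robot, y to its left, z up, the work surface at z = 0. Lengths are in m, angles in rad, forces in N, time in s.
With the tool pointing down it reaches from about 0.35 to 0.975 m from the base axis. Payload 4.9 kg.
Tool frame: the origin (TCP) lies on the centre line of the jaws, within the pads' length; the fingertips stand ctrl.nose_length ahead of it and the grasp point (between the pads) lies 2 mm behind it (ctrl.nose_length is the distance from the TCP to the fingertips, in m); z points along the fingers, y is the direction in which the jaws open and shut (so a half turn about z gives the same grasp; the last joint's range is limited). The gripper opens to 85 mm and grips with 20 to 120 N. Pads are 22 mm wide; open, the fingers measure 114 mm over their backs; the gripper's body (76 mm by 85 mm) begins 54 mm behind the grasp point. The pads swing forward as they close: fully open they stand 13 mm farther back than shut.
Start: joints at [1.073, 0.053, 1.613, -0, 1.476, -0.119], TCP at [0.231, 0.581, 0.248] pointing down, gripper open.
Joint ranges: [-3.01, 3.01], [-1.01, 2.22], [0.06, 2.58], [-1.02, 4.17], [0.09, 2.62], [-3.14, 3.14]. Speed limits (rad/s): [2.57, 2.57, 3.14, 3.14, 3.14, 3.14].

## Interface

Orientations are given as a rotation vector (axis times angle).
In Python, from station import sensors, get_image, order, ctrl gives the robot as it stands.
- The arm moves only by the tool move_arm, never from a script. Its argument "increments" is a list of rows, each a list of 5 numbers: the shift along the tool's x, y, z in cm, then the turn about the tool's z in degrees, then the finger opening in cm, from 0 to 8.54. In form: [[dx, dy, dz, twist, gripper], ...]. A call has 1 to 5 rows; each row is the pose to reach, as a shift and turn from the pose commanded when the call began, along the tool's axes at that moment; what a row does not reach only later rows make up. A row lasts 1/8 s, in which the tool goes at most 62.5 mm and 10.7 degrees, less where a joint would pass 70% of its speed; a pose out of reach is approached as far as the arm can. A call with a gripper value outside its range is refused whole. The fingers move at their own pace and stop on an object; "newtons" is the grip in N (left out, the last holds). Time passes only in rows, so rows that repeat a pose let the fingers close. It gives the time, the measured TCP pose, the force and the opening at its end, in the units of the state.
- sensors.get_obs(): the state, without advancing time (a new reading comes with each control period).
- get_image(name): name is "side" or "top"; returns a dict with "image" (384x512x3 uint8, red, green, blue), "K" (3x3 intrinsics, pixels), "D" ([k1, k2, p1, p2, k3] as OpenCV has them; the pictures are not rectified), "R" (3x3) and "t" (3): a world point X has camera coordinates R X + t. Camera axes: x right, y down, z forward; pixel columns grow to the right and rows downward; lengths in m; the calibration is good to about 2 mm. A picture is of the moment at which its call begins. There is no depth.
- order.finish_job(): hands the job in, once; it reports no verdict.
The state is a dict: "t": time; "q": joint angles; "dq": joint speeds; "effort": joint torques, N m; "tool_pos": TCP position; "tool_rot": TCP orientation; "contact_force": force on the tool from outside, world axes, zero at the start; "wrist_torque": the same for the moment, N m; "opening": finger opening in m.
Only numpy, scipy, OpenCV 4.12 (cv2) and the standard library are available. Lean on these libraries where they do the work, as an engineer would, in place of code of your own. Each camera call takes 0.05 s, during which the arm holds its last target.

## Task

In the open-ended trough the round brass stamp is buried under the oblong one: lift the oblong stamp off, lay it aside on the bare bench and let go. Then load the cradles in order, first the round stamp into the one-stud cradle, then the oblong stamp, taken afresh by its long sides, into the two-stud cradle, each put down gently rather than dropped, fully home and flat in its pocket, pattern up. Leave the six-sided stamp in the three-stud cradle and the cup, graver and burnisher where they are.

Things in the scene. Friction and masses are not known exactly. Their poses are not given: they have to be found in the camera images.
- oblong_center (a point): Centre of the loose oblong brass stamp, 56 (x) by 30 (y) by 26 (z) mm, 0.25 to 0.5 kg, dark lattice on its top. It starts flat on the round stamp, x along the trough; the trough walls leave fingers no room at its long sides, so it is lifted by its ends. A cradle leaves no room at its ends, so it goes in held by its long sides, its x along the cradle's y, either way round.
- round_center (a point): Centre of the loose round brass stamp, an upright cylinder 32 mm in diameter, 28 mm high, 0.13 to 0.27 kg, dark rosette on its top (z up). At the start it stands on the trough's floor under the oblong stamp.
- trough_floor (a point): Fixed dark teak trough, 160 mm long (x), 62 mm wide, open above and at both ends. Point: middle of its floor, 5 mm above the bench; z up. Side walls 10 mm thick, 42 mm apart inside, tops 58 mm above the bench, a millimetre below the oblong stamp's top. The stamps stand up to 35 mm from its middle along x.
- pocket_one (a point): Fixed dark teak cradle, one brass stud on top of each end wall. Point: middle of its pocket floor, 6 mm above the bench; z up, y along its length. Outside 48 (x) by 94 (y) mm. End walls 14 mm thick, 60 mm above the bench, 66 mm apart; along the long sides only lips 4 mm wide, tops 10 mm above the bench, 40 mm apart, so fingers fit beside a stamp above the lips. Cradles stand in a row in any order.
- pocket_two (a point): Fixed dark teak cradle, two brass studs on top of each end wall. Point: middle of its pocket floor, 6 mm above the bench; z up, y along its length. Outside 48 (x) by 94 (y) mm. Same shape as the one-stud cradle.
- pocket_three (a point): Fixed dark teak cradle, three brass studs on top of each end wall. Point: middle of its pocket floor, 6 mm above the bench; z up, y along its length. Outside 48 (x) by 94 (y) mm. Same shape as the one-stud cradle. Already holds the six-sided stamp.
- hex_center (a point): Centre of the loose six-sided brass stamp, 34 mm across corners, 27 mm high, standing in the three-stud cradle; to be left there
- cup: Bystander: loose hammered copper cup, 72 mm wide, 75 mm high; origin under its middle. Stands on the robot's right, near the graver
- graver: Bystander: loose steel graver with mushroom-shaped wooden handle, 125 mm long (x), 26 mm high; origin at bench level near its middle. Lies on the robot's right. The bench on the robot's side of the cradles, 430 to 520 mm ahead of the base and up to 60 mm either side of its centre line, is bare: room to lay a stamp aside.
- burnisher: Bystander: loose flat bone burnisher, 160 mm long (along its x), 18 mm wide, 8 mm high; origin at bench level near its middle. Lies beyond the cradles
Mind the look-alikes: they are no part of the job. Leave any green or red look-alike of the part that bears pocket_two alone.

How it is judged:
On the way, in this order (a step that is already met when the one before it is completed fails the run):
1. the oblong stamp lies aside on the bench, let go and still (height (world z) of oblong_center below 0.0165 m and horizontal distance between oblong_center and trough_floor above 0.04 m and contact force between the fingers and oblong_stamp below 0.1 N and linear speed of oblong_stamp below 0.02 m/s), for 0.2 s.
2. the round stamp is home in the one-stud cradle, let go, while the oblong one is not yet in the two-stud cradle (horizontal distance between round_center and pocket_one below 0.02 m and z of round_center in the frame of pocket_one between 0.011 and 0.016 m and angle between round_center's own z axis and vertical below 0.06 rad and contact force between the fingers and round_stamp below 0.1 N and linear speed of round_stamp below 0.02 m/s and horizontal distance between oblong_center and pocket_two above 0.03 m), for 0.2 s.
3. the oblong stamp is home in the two-stud cradle, let go (horizontal distance between oblong_center and pocket_two below 0.01 m and z of oblong_center in the frame of pocket_two between 0.01 and 0.015 m and angle between oblong_center's own z axis and vertical below 0.06 rad and angle between the x axis of oblong_center and the y axis of pocket_two, either way round below 0.2 rad and contact force between the fingers and oblong_stamp below 0.1 N and linear speed of oblong_stamp below 0.02 m/s), for 0.2 s.
At the end, for the whole second after the job is handed in: Round stamp in the one-stud, oblong in the two-stud (length along it), six-sided in the three-stud cradle: flat on the floors (-3/+2 mm in height, 0.06 rad, pattern up), within 20 mm (oblong 10 mm) of the pocket middle, released, at rest (all of step 3 and horizontal distance between round_center and pocket_one below 0.02 m and z of round_center in the frame of pocket_one between 0.011 and 0.016 m and angle between each of round_center, hex_center's own z axis and vertical below 0.06 rad and horizontal distance between hex_center and pocket_three below 0.02 m and z of hex_center in the frame of pocket_three between 0.0105 and 0.0155 m and contact force between the fingers and round_stamp below 0.1 N and linear speed of each of round_stamp, hex_stamp below 0.02 m/s and contact force between the fingers and hex_stamp below 0.1 N); the robot touches nothing.
It fails at once if the oblong stamp is dropped (moves faster than 0.55 m/s untouched by the fingers, a fall of some 15 mm) (contact force between the fingers and oblong_stamp below 0.1 N and linear speed of oblong_stamp above 0.55 m/s).
It fails at once if the round stamp is dropped (moves faster than 0.55 m/s untouched by the fingers, a fall of some 15 mm) (contact force between the fingers and round_stamp below 0.1 N and linear speed of round_stamp above 0.55 m/s).
It fails at once if the cup, graver or burnisher is moved more than 30 mm (distance of any of cup, graver, burnisher from where it was at the start of the episode above 0.03 m).
It fails at once if the six-sided stamp is moved more than 20 mm (distance of hex_center from where it was at the start of the episode above 0.02 m).
It also fails if it takes over 66 s, if anything falls off the work surface, if the arm or the gripper's body presses on something with over 40 N, if the wrist force passes 120 N, or if a joint passes its speed limit or range.

## Working session

There is one attempt and no reset: what is moved stays moved. The work goes in short steps, Python scripts to look and compute and a tool call to move; the robot and the scene stay as the last step left them, time stands still between calls to the robot, and variables do not carry over. Pictures are saved under pics/ and viewed, and the job is handed in when it is done.

Besides the shell and the picture viewer there is one more tool, called by a JSON object that holds its "api" and its "payload". move_arm: Moves the arm, as the interface text tells. Its arguments: {"type":"object","properties":{"increments":{"type":"array"},"newtons":{"type":"number"}},"required":["increments"]}

```bash
ls; mkdir -p pics
python3 - <<'E'
from station import sensors,get_image,order,ctrl
import cv2
o=sensors.get_obs()
for k,v in o.items(): print(k,v)
print(ctrl.nose_length)
for n in("side","top"):
    d=get_image(n); print(n,d["K"],d["D"],d["R"],d["t"])
    cv2.imwrite(f"pics/{n}0.png",cv2.cvtColor(d["image"],cv2.COLOR_RGB2BGR))
E
```

```text
pics
t 0.0
q [ 1.07304088e+00  5.33611855e-02  1.61427519e+00 -4.00169823e-05
  1.47601555e+00 -1.19007761e-01]
dq [-8.25623459e-04 -3.96879587e-05 -8.96659398e-04  4.15659663e-04
  1.81997056e-03  1.19177281e-03]
effort [ 2.23386582e-03 -3.93675649e+01 -3.70182931e+01  4.37884012e-05
  6.87388223e-03 -1.53789489e-05]
tool_pos [0.23083048 0.58018136 0.24707155]
tool_rot [-0.59126916 -3.08485125  0.0031005 ]
contact_force [-0.31263527  0.262179   -0.40672973]
wrist_torque [-0.00094886  0.01877828 -0.00873987]
opening 0.08554242430315237
0.017
side [[447.10459693   0.         255.9157541 ]
 [  0.         447.10459693 194.81870964]
 [  0.           0.           1.        ]] [-0.13193377  0.          0.          0.          0.        ] [[ 0.83764729 -0.54578803 -0.02150473]
 [-0.30711164 -0.43805042 -0.84486346]
 [ 0.45169621  0.71430194 -0.5345496 ]] [-0.42734604  0.21097681  0.87077645]
top [[410.9059814    0.         256.14595835]
 [  0.         410.9059814  190.66304318]
 [  0.           0.           1.        ]] [-0.10059714  0.          0.          0.          0.        ] [[-0.01215963 -0.99976679 -0.0178469 ]
 [-0.99617973  0.0136557  -0.0862524 ]
 [ 0.08647599  0.01672993 -0.99611345]] [0.02102104 0.53087343 0.99301145]
```

View pics/side0.png

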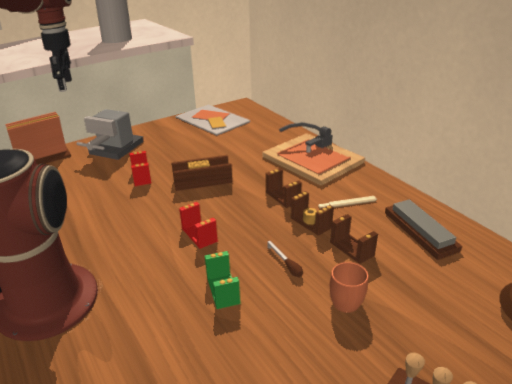

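View pics/top0.png

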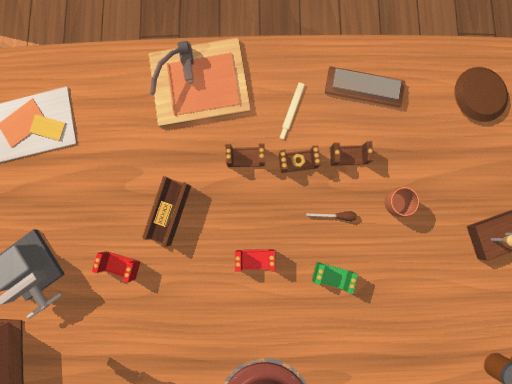

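The side view shows the trough near (201,172) with the brass oblong stamp in it, and three teak cradles from (283,188) to (354,240). In the top view the trough is at (166,211) and the teak cradles are at (245,156), (299,160) and (351,154). The red look-alikes are at (116,265) and (255,260), and the green one is at (335,278). Next I'll look at close crops.

Run:
```python
import cv2,numpy as np
t=cv2.imread("pics/top0.png");s=cv2.imread("pics/side0.png")
a=cv2.resize(t[135:180,215:385],None,fx=4.6,fy=4.6,interpolation=cv2.INTER_CUBIC)
cv2.imwrite("pics/c1.png",a)
b=cv2.resize(s[160:265,255:385],None,fx=5.5,fy=5.5,interpolation=cv2.INTER_CUBIC)
cv2.imwrite("pics/c2.png",b)
c=np.hstack([cv2.resize(t[170:255,130:205],None,fx=5,fy=5,interpolation=cv2.INTER_CUBIC),cv2.resize(s[145:200,160:245],(425,425),interpolation=cv2.INTER_CUBIC)[:425]])if 0 else cv2.resize(t[170:255,130:205],None,fx=6.5,fy=6.5,interpolation=cv2.INTER_CUBIC)
cv2.imwrite("pics/c3.png",c)
cv2.imwrite("pics/c4.png",cv2.resize(s[145:200,160:245],None,fx=8,fy=8,interpolation=cv2.INTER_CUBIC))
```

```text
(no output)
```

View pics/c1.png

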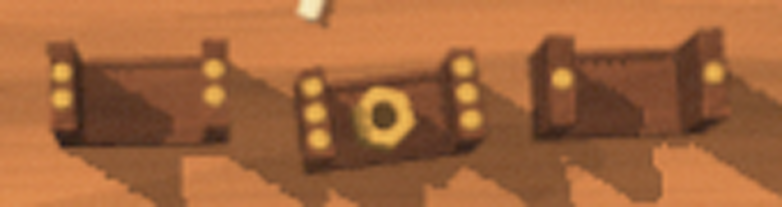

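View pics/c2.png

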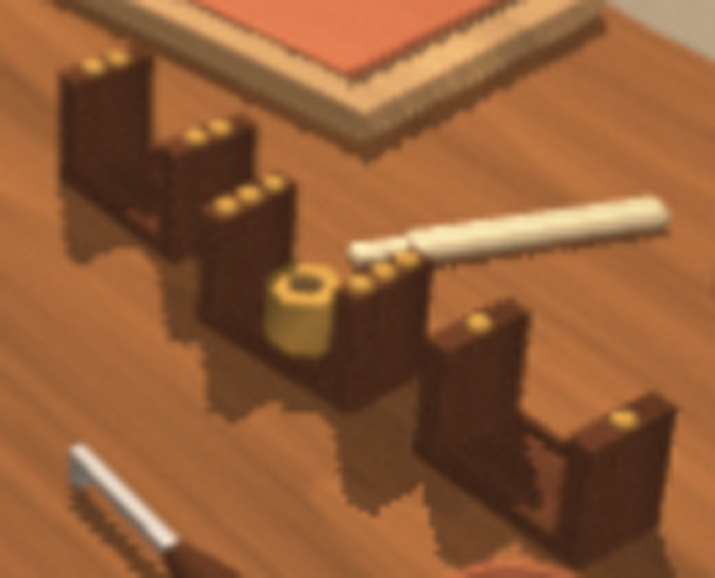

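View pics/c3.png

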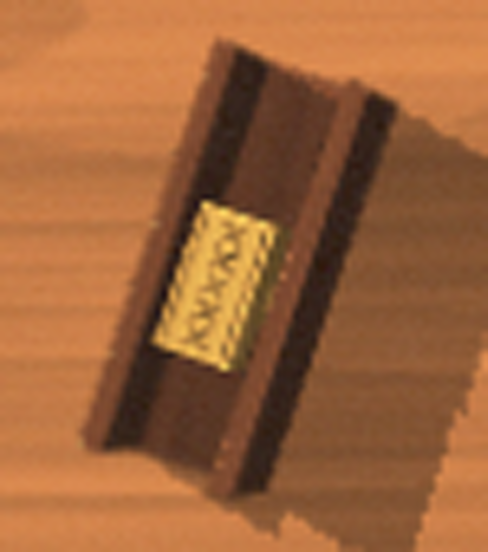

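View pics/c4.png

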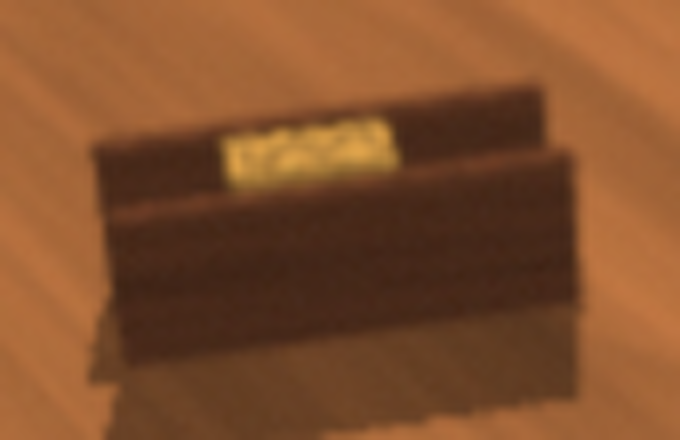

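```bash
cat > h.py <<'E'
import numpy as np,cv2,pickle,os
from scipy.optimize import least_squares
if not os.path.exists('cam.pkl'):
    from station import get_image
    pickle.dump({n:{k:v for k,v in get_image(n).items() if k!='image'} for n in('side','top')},open('cam.pkl','wb'))
C=pickle.load(open('cam.pkl','rb'))
def proj(n,X):
    c=C[n];r,_=cv2.Rodrigues(np.array(c['R']));p,_=cv2.projectPoints(np.array(X,float).reshape(-1,3),r,np.array(c['t']),np.array(c['K']),np.array(c['D']));return p[:,0]
def ray(n,px):
    c=C[n];u=cv2.undistortPoints(np.array(px,float).reshape(-1,1,2),np.array(c['K']),np.array(c['D']))[:,0]
    R=np.array(c['R']);d=np.c_[u,np.ones(len(u))]@R;o=-R.T@np.array(c['t']);return o,d
def atz(n,px,z):
    o,d=ray(n,px);return o+d*((z-o[2])/d[:,2])[:,None]
def tri(a,b):
    out=[]
    for p,q in zip(a,b):
        f=lambda X:np.r_[proj('top',X)[0]-p,proj('side',X)[0]-q]
        r=least_squares(f,atz('top',[p],.05)[0]);out.append(np.r_[r.x,np.sqrt(np.mean(r.fun**2))])
    return np.array(out)
def c(p,s,ox,oy): return (np.array(p,float)+.5)/s-.5+[ox,oy]
E
python3 - <<'E'
from h import *
np.set_printoptions(precision=4,suppress=True)
for n in C: print(n,ray(n,[[256,192]])[0])
T=lambda p:c(p,4.6,215,135);S=lambda p:c(p,5.5,255,160)
print('one');a=tri(T([(562,78),(713,73)]),S([(479,323),(624,419)]));print(a,a.mean(0))
print('two');a=tri(T([(61,72),(61,98),(213,69),(213,95)]),S([(119,57),(93,65),(220,127),(195,136)]));print(a,a.mean(0))
print('three');a=tri(T([(312,87),(315,113),(319,139),(462,67),(466,92),(470,119)]),S([(273,183),(250,194),(226,206),(408,259),(384,270),(359,284)]));print(a,a.mean(0))
T=lambda p:c(p,6.5,130,170);S=lambda p:c(p,8,160,145)
ob=[(203,200),(281,225),(232,372),(152,345)]
print('ob',atz('top',T(ob),.059))
print(tri(T(ob),S([(388,118),(400,165),(232,188),(222,137)])))
E
```

```text
side [ 0.0294 -0.7628  0.6345]
top [ 0.4432 -0.0028  1.0353]
one
[[ 0.6205 -0.1824  0.0567  0.086 ]
 [ 0.6224 -0.2625  0.0572  0.1529]] [ 0.6215 -0.2224  0.057   0.1194]
two
[[0.6274 0.0804 0.0576 0.1544]
 [0.6132 0.0807 0.0578 0.0034]
 [0.6277 0.0006 0.0573 0.1261]
 [0.6138 0.0009 0.0572 0.0874]] [0.6205 0.0407 0.0575 0.0928]
three
[[ 0.6175 -0.0511  0.0573  0.163 ]
 [ 0.6037 -0.0524  0.0572  0.1574]
 [ 0.5897 -0.0541  0.0571  0.0556]
 [ 0.6273 -0.1302  0.0565  0.1962]
 [ 0.6135 -0.1316  0.0572  0.0531]
 [ 0.599  -0.1331  0.0568  0.0356]] [ 0.6085 -0.0921  0.057   0.1102]
ob [[0.5078 0.243  0.059 ]
 [0.4982 0.2138 0.059 ]
 [0.4443 0.2318 0.059 ]
 [0.4544 0.2618 0.059 ]]
[[0.509  0.2433 0.0558 0.3509]
 [0.4991 0.2148 0.0529 0.1963]
 [0.4446 0.2331 0.0533 0.11  ]
 [0.4549 0.2621 0.057  0.1603]]
```

```bash
cat > plan.py <<'E'
# plan(x,y,z,jaw_deg): prints shift in tool axes cm and twist deg from measured pose
import numpy as np
from scipy.spatial.transform import Rotation as Ro
from station import sensors
def plan(x,y,z,jaw=None):
    o=sensors.get_obs();R=Ro.from_rotvec(o['tool_rot']).as_matrix()
    d=R.T@(np.array([x,y,z])-o['tool_pos'])*100
    yj=R[:,1];a=np.degrees(np.arctan2(yj[1],yj[0]))
    tw=0
    if jaw is not None:
        tw=-(((jaw-a)+90)%180-90)   # tool z is down
    print('t %.2f pos %s jaw %.1f tilt %.2f q %s'%(o['t'],np.round(o['tool_pos'],4),a,np.degrees(np.arccos(-R[2,2])),np.round(o['q'],2)))
    print('shift cm',np.round(d,2),'twist',round(tw,1),'open',round(o['opening'],4),'F',np.round(o['contact_force'],1))
E
python3 - <<'E'
from plan import *
plan(0.476,0.2376,0.13,-18.9)
E
```

```text
t 0.20 pos [0.2309 0.5804 0.2475] jaw 68.3 tilt 0.07 q [ 1.07  0.05  1.61 -0.    1.48 -0.12]
shift cm [-35.45 -22.77  11.77] twist 87.2 open 0.0852 F [ 0.3 -0.2  0.9]
```

{"api": "move_arm", "payload": {"increments": [[-5,-3.2,0,10,7.4],[-10,-6.4,0,20,7.4],[-15,-9.6,0,30,7.4],[-20,-12.8,0,40,7.4],[-25,-16,0,50,7.4]], "newtons": 60}}

```text
t: 0.82
tool_pos: [0.405, 0.3379, 0.2483]
tool_rot: [1.847, 2.541, 0.001]
contact_force: [0.8, 0.7, 0.1]
opening: 0.0737
```

Run:
```python
from plan import *
plan(0.476,0.2376,0.13,-18.9)
```

```text
t 0.82 pos [0.405  0.3379 0.2483] jaw 18.0 tilt 0.02 q [ 0.55 -0.18  1.84 -0.    1.49  0.24]
shift cm [-11.73   3.66  11.83] twist 36.9 open 0.0737 F [0.8 0.7 0.1]
```

{"api": "move_arm", "payload": {"increments": [[-4,1.2,3,10,7.4],[-8,2.4,6,20,7.4],[-11.7,3.65,9,30,7.4],[-11.7,3.65,11.8,36.9,7.4],[-11.7,3.65,11.8,36.9,7.4]]}}

```text
t: 1.45
tool_pos: [0.4738, 0.2388, 0.1274]
tool_rot: [-2.549, -1.833, 0.009]
contact_force: [-0.9, -0.4, -0.4]
opening: 0.0739
```

Run:
```python
from plan import *
import cv2
from station import get_image
plan(0.476,0.2376,0.056,-18.9)
for n in("side","top"):
    im=cv2.cvtColor(get_image(n)["image"],cv2.COLOR_RGB2BGR);cv2.imwrite(f"pics/{n}1.png",im)
s=cv2.imread("pics/side1.png");t=cv2.imread("pics/top1.png")
cv2.imwrite("pics/c5.png",cv2.resize(s[100:210,140:265],None,fx=5.4,fy=5.4,interpolation=cv2.INTER_CUBIC))
cv2.imwrite("pics/c6.png",cv2.resize(t[150:260,110:230],None,fx=5,fy=5,interpolation=cv2.INTER_CUBIC))
```

```text
t 1.45 pos [0.4738 0.2388 0.1274] jaw -18.6 tilt 0.36 q [ 0.33 -0.06  1.94  0.    1.27  0.65]
shift cm [-0.02  0.28  7.14] twist 0.3 open 0.0739 F [-0.9 -0.4 -0.4]
```

View pics/c5.png

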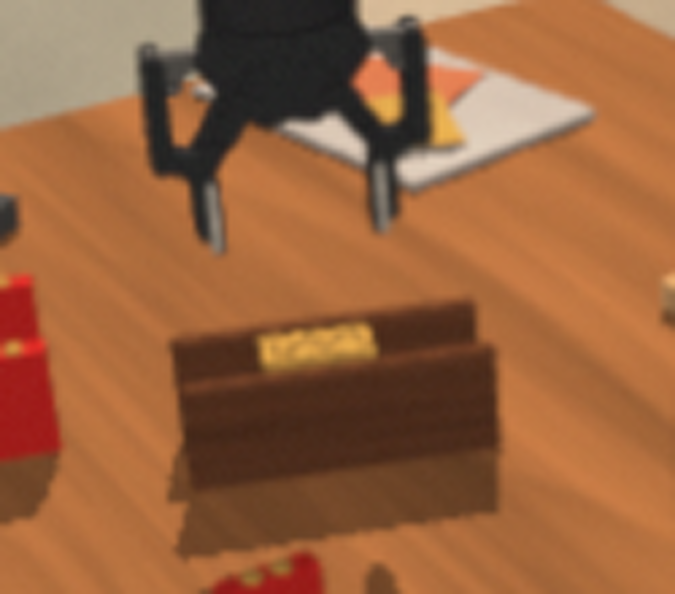

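View pics/c6.png

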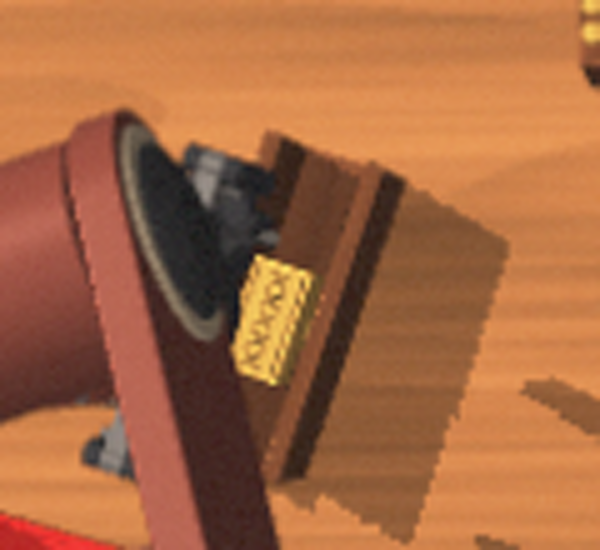

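The side crop shows both fingertips straddling the stamp, at about (215,252) and (383,232) in the crop, with the trough below them. I'll compare those tips with the positions projected from the measured tool pose.

Run:
```python
from h import *
tc=np.array([.4738,.2388,.1274]);j=np.radians(-18.6);v=np.array([np.cos(j),np.sin(j),0])
for dn in(.012,.017):
  p=proj('side',[tc-v*.037-[0,0,dn],tc+v*.037-[0,0,dn]]);print(dn,(p-[140,100])*5.4)
# trough wall estimate from top: outer edges at z=.058
P=atz('top',c([(220,38),(85,440),(398,102),(268,492)],6.5,130,170),[.058]*4);print(P)
# trough base ends in side c4
```

```text
0.012 [[222.88341627 246.74835061]
 [370.56775917 227.05890326]]
0.017 [[223.95432464 255.84388458]
 [371.31776828 236.10136984]]
[[0.56813448 0.23734824 0.058     ]
 [0.41963549 0.2870978  0.058     ]
 [0.54323783 0.17045989 0.058     ]
 [0.40020805 0.21861035 0.058     ]]
```

{"api": "move_arm", "payload": {"increments": [[0,0.1,2.5,0,7.4],[0,0.1,5,0,7.4],[0,0.1,6.6,0,7.4],[0,0.1,7.2,0,7.4],[0,0.1,7.2,0,7.4]]}}

```text
t: 2.17
tool_pos: [0.4769, 0.2399, 0.0588]
tool_rot: [2.551, 1.834, 0.001]
contact_force: [-0.5, -0.0, -0.1]
opening: 0.074
```

Run:
```python
from plan import *
import cv2
from station import get_image
plan(0.476,0.2376,0.055,-18.9)
s=cv2.cvtColor(get_image("side")["image"],cv2.COLOR_RGB2BGR);cv2.imwrite("pics/side2.png",s)
cv2.imwrite("pics/c7.png",cv2.resize(s[100:210,140:265],None,fx=5.4,fy=5.4,interpolation=cv2.INTER_CUBIC))
```

```text
t 2.17 pos [0.4769 0.2399 0.0588] jaw -18.6 tilt 0.04 q [ 0.33  0.04  1.97 -0.    1.14  0.65]
shift cm [-0.25 -0.01  0.38] twist 0.3 open 0.074 F [-0.5 -0.  -0.1]
```

View pics/c7.png

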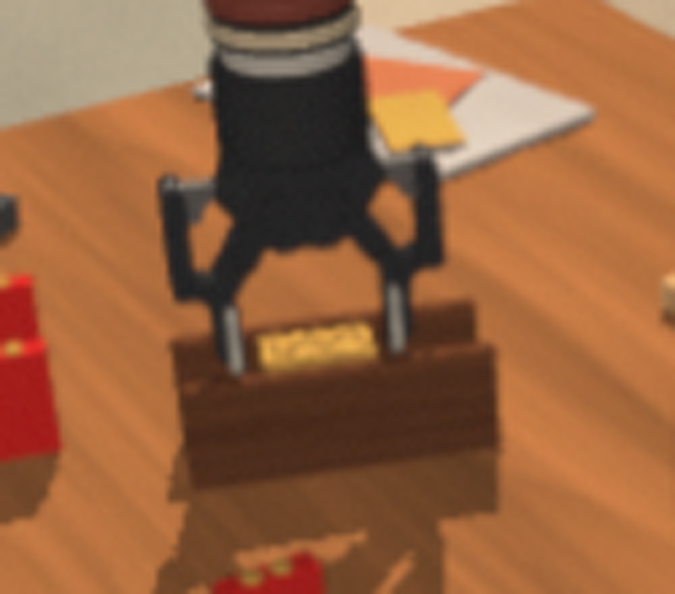

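The fingers are inside the trough, one at each end of the stamp, at crop (232,370) and (398,350). I'll close on it.

{"api": "move_arm", "payload": {"increments": [[-0.2,0,0.35,0.3,7.4],[-0.2,0,0.35,0.3,7],[-0.2,0,0.35,0.3,6],[-0.2,0,0.35,0.3,5.2],[-0.2,0,0.35,0.3,5]], "newtons": 60}}

```text
t: 2.85
tool_pos: [0.4766, 0.2379, 0.0555]
tool_rot: [2.556, 1.826, 0.002]
contact_force: [1.0, -0.6, 2.6]
opening: 0.0546
```

{"api": "move_arm", "payload": {"increments": [[0,0,0,0,5],[0,0,0,0,5],[0,0,-0.3,0,5],[0,0,-0.6,0,5],[0,0,-1,0,5]]}}

```text
t: 3.48
tool_pos: [0.4747, 0.2374, 0.0637]
tool_rot: [-2.555, -1.826, 0.004]
contact_force: [0.5, 0.0, -4.4]
opening: 0.0547
```

Run:
```python
from plan import *
import cv2
from station import get_image
plan(0.476,0.2376,0.15,-18.9)
s=cv2.cvtColor(get_image("side")["image"],cv2.COLOR_RGB2BGR);cv2.imwrite("pics/side3.png",s)
cv2.imwrite("pics/c8.png",cv2.resize(s[100:210,140:265],None,fx=5.4,fy=5.4,interpolation=cv2.INTER_CUBIC))
```

```text
t 3.48 pos [0.4747 0.2374 0.0637] jaw -18.9 tilt 0.16 q [0.32 0.02 1.97 0.   1.15 0.65]
shift cm [ 0.05  0.1  -8.63] twist -0.0 open 0.0547 F [ 0.5  0.  -4.4]
```

View pics/c8.png

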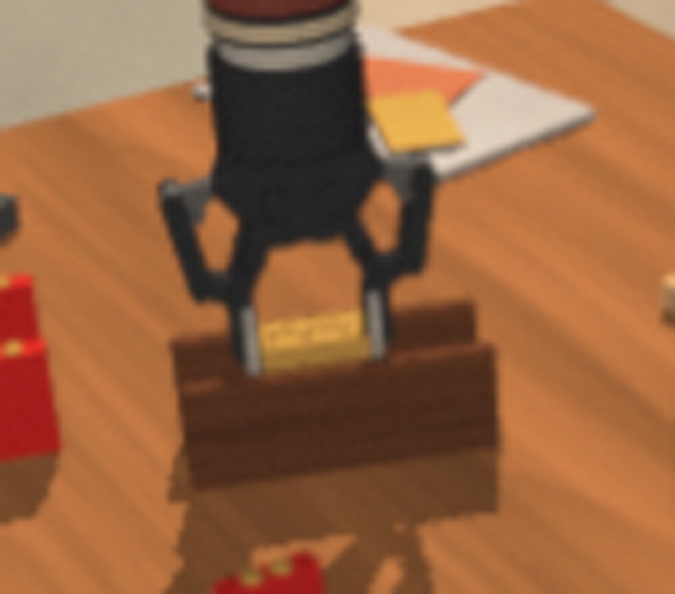

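Held: it shows about 4.4 N of weight and a steady 54.7 mm opening. The stamp top sits clear above the wall at crop (315,325). I'll lift it and carry it to bare bench at (0.48, 0.02), with its long axis along y.

{"api": "move_arm", "payload": {"increments": [[0,0,-2,0,5],[0,0,-4,0,5],[0,0,-6,0,5],[0,0,-8,0,5],[0,0,-8.6,0,5]]}}

```text
t: 4.15
tool_pos: [0.4769, 0.2381, 0.153]
tool_rot: [2.555, 1.826, 0.005]
contact_force: [0.2, 0.3, -4.2]
opening: 0.0546
```

Run:
```python
from plan import *
plan(0.48,0.02,0.15,-90)
```

```text
t 4.15 pos [0.4769 0.2381 0.153 ] jaw -18.9 tilt 0.19 q [ 0.32 -0.09  1.92  0.    1.31  0.65]
shift cm [-20.53   7.36   0.28] twist 71.1 open 0.0546 F [ 0.2  0.3 -4.2]
```

{"api": "move_arm", "payload": {"increments": [[-3,1,0,9,5],[-6.5,2.3,0,18,5],[-10,3.6,0,27,5],[-13.5,4.9,0,36,5],[-17,6.1,0,45,5]]}}

```text
t: 4.78
tool_pos: [0.4781, 0.056, 0.1503]
tool_rot: [-3.062, -0.701, 0.001]
contact_force: [1.0, -0.2, -4.5]
opening: 0.0549
```

Run:
```python
from plan import *
plan(0.48,0.02,0.08,-90)
```

```text
t 4.78 pos [0.4781 0.056  0.1503] jaw -64.2 tilt 0.05 q [-0.04 -0.22  2.04 -0.    1.33  1.08]
shift cm [-1.39  3.33  7.03] twist 25.8 open 0.0549 F [ 1.  -0.2 -4.5]
```

{"api": "move_arm", "payload": {"increments": [[-0.7,1.7,1.5,9,5],[-1.4,3.3,3,18,5],[-1.4,3.3,4.5,25.8,5],[-1.4,3.3,6.5,25.8,5],[-1.4,3.3,7,25.8,5]]}}

```text
t: 5.4
tool_pos: [0.4789, 0.0214, 0.0789]
tool_rot: [-3.141, -0.008, 0.006]
contact_force: [-0.3, -0.2, -4.7]
opening: 0.0545
```

Run:
```python
from plan import *
import cv2
from station import get_image
plan(0.48,0.02,0.022,-90)
s=cv2.cvtColor(get_image("side")["image"],cv2.COLOR_RGB2BGR);cv2.imwrite("pics/side4.png",s)
cv2.imwrite("pics/c9.png",cv2.resize(s[150:290,180:340],None,fx=4.2,fy=4.2,interpolation=cv2.INTER_CUBIC))
```

```text
t 5.40 pos [0.4789 0.0214 0.0789] jaw -89.7 tilt 0.24 q [-0.11 -0.13  2.09 -0.    1.19  1.46]
shift cm [0.14 0.14 5.69] twist 0.3 open 0.0545 F [-0.3 -0.2 -4.7]
```

View pics/c9.png

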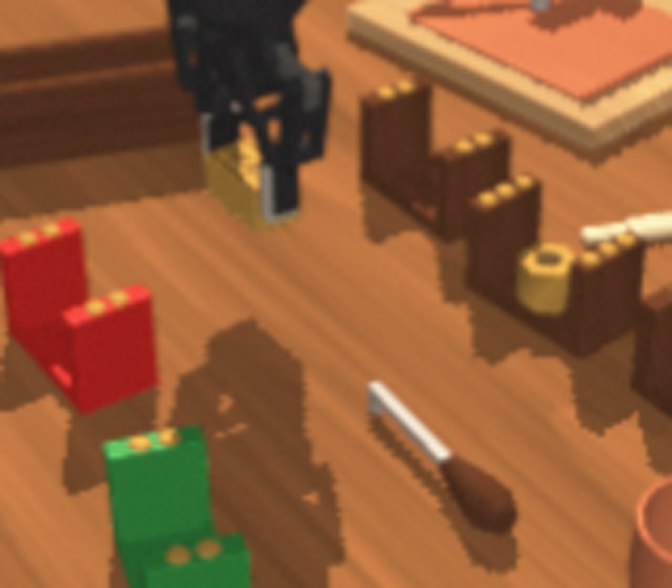

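The stamp is held at crop (240,185) with its bottom slightly below the fingertip, and there's bare bench underneath. I'll lower it slowly.

{"api": "move_arm", "payload": {"increments": [[0,0,2,0.3,5],[0,0,4,0.3,5],[0,0,5,0.3,5],[0,0,5.2,0.3,5],[0,0,5.2,0.3,5]]}}

```text
t: 6.08
tool_pos: [0.4811, 0.0213, 0.0296]
tool_rot: [3.141, 0.0, 0.002]
contact_force: [-0.3, 0.2, -4.7]
opening: 0.0547
```

{"api": "move_arm", "payload": {"increments": [[0,0,0.1,0,5],[0,0,0.2,0,5],[0,0,0.3,0,5],[0,0,0.35,0,5],[0,0,0.35,0,5]]}}

```text
t: 6.7
tool_pos: [0.4804, 0.0213, 0.0252]
tool_rot: [3.142, -0.0, -0.0]
contact_force: [-0.0, -0.2, -4.5]
opening: 0.0543
```

{"api": "move_arm", "payload": {"increments": [[0,0,0.1,0,5],[0,0,0.2,0,5],[0,0,0.3,0,5],[0,0,0.3,0,5]]}}

```text
t: 7.2
tool_pos: [0.4805, 0.0214, 0.0226]
tool_rot: [-3.142, -0.0, 0.001]
contact_force: [-2.5, -0.1, -0.2]
opening: 0.0545
```

{"api": "move_arm", "payload": {"increments": [[0,0,0.0,0,5.6],[0,0,0.0,0,6.2],[0,0,0,0,7],[0,0,0,0,7],[0,0,0,0,7]]}}

```text
t: 7.82
tool_pos: [0.4806, 0.0213, 0.0224]
tool_rot: [3.142, -0.0, 0.0]
contact_force: [-0.9, 0.3, 0.3]
opening: 0.0699
```

{"api": "move_arm", "payload": {"increments": [[0,0,-2,0,7],[0,0,-5,0,7],[0,0,-9,0,7],[0,0,-13,0,7]]}}

```text
t: 8.32
tool_pos: [0.4802, 0.0214, 0.1533]
tool_rot: [-3.142, 0.0, 0.001]
contact_force: [0.3, 1.0, -0.4]
opening: 0.0698
```

Run:
```python
from plan import *
plan(0.476,0.2376,0.15,-18.9)
```

```text
t 8.32 pos [0.4802 0.0214 0.1533] jaw -90.0 tilt 0.02 q [-0.11 -0.22  2.03 -0.    1.33  1.46]
shift cm [ -0.42 -21.62   0.33] twist -71.1 open 0.0698 F [ 0.3  1.  -0.4]
```

Run:
```python
import cv2
from station import get_image
for n in("side","top"):
    im=cv2.cvtColor(get_image(n)["image"],cv2.COLOR_RGB2BGR);cv2.imwrite(f"pics/{n}5.png",im)
s=cv2.imread("pics/side5.png");t=cv2.imread("pics/top5.png")
cv2.imwrite("pics/c10.png",cv2.resize(t[170:255,130:205],None,fx=6.5,fy=6.5,interpolation=cv2.INTER_CUBIC))
cv2.imwrite("pics/c11.png",cv2.resize(s[145:245,160:290],None,fx=6,fy=6,interpolation=cv2.INTER_CUBIC))
```

```text
(no output)
```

View pics/c10.png

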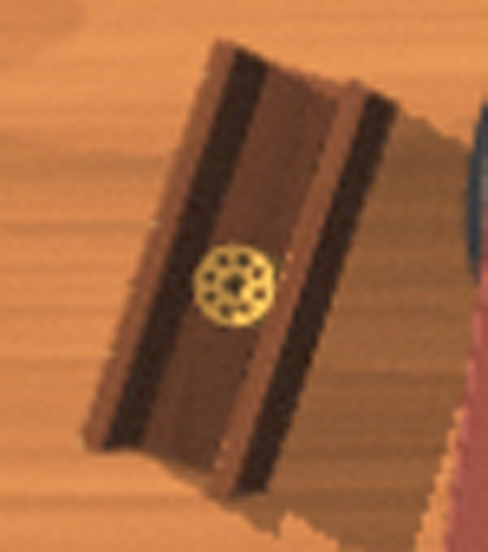

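View pics/c11.png

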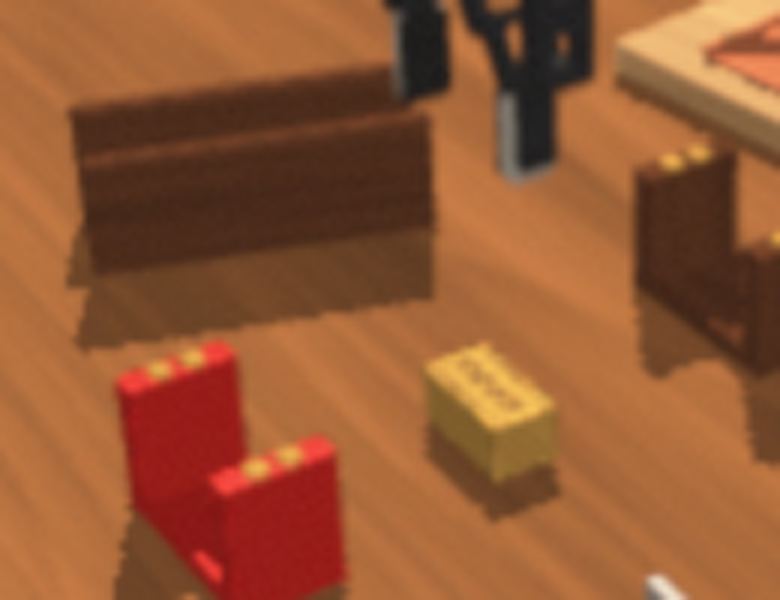

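View pics/top5.png

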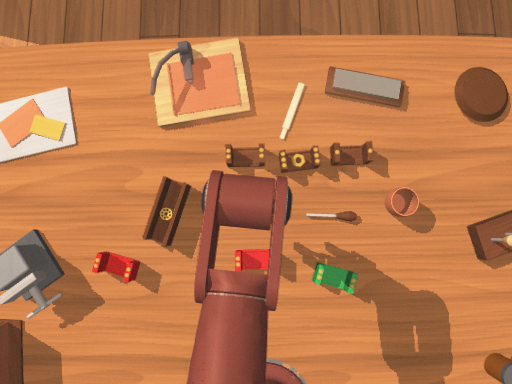

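The oblong stamp lies flat on the bench at crop (490,410), pattern up. The round stamp's rosette is visible in the trough at top pixel (166,214). The near wall hides it from the side camera, so its height can only be checked from its apparent diameter.

Run:
```python
from h import *
from plan import *
np.set_printoptions(precision=4,suppress=True)
P=atz('top',c([(235,285),(194,285),(276,285),(235,244),(235,327)],6.5,130,170),[.033]*5);print(P,P[1,1]-P[2,1],P[3,0]-P[4,0])
plan(P[0,0],P[0,1],.12,-18.9)
```

```text
[[0.4771 0.2371 0.033 ]
 [0.4773 0.2528 0.033 ]
 [0.4769 0.2214 0.033 ]
 [0.4926 0.2371 0.033 ]
 [0.4612 0.237  0.033 ]] 0.03146568163529201 0.03139732891083019
t 8.43 pos [0.4838 0.021  0.158 ] jaw -90.0 tilt 0.59 q [-0.11 -0.23  2.03  0.    1.33  1.46]
shift cm [ -0.71 -21.61   3.77] twist -71.1 open 0.0701 F [ 0.7  0.3 -0.3]
```

{"api": "move_arm", "payload": {"increments": [[-0.3,-4,0,-10,6],[-0.6,-8,0,-20,6],[-0.7,-13,0,-30,6],[-0.7,-17,0,-40,6],[-0.7,-21.6,0,-50,6]]}}

```text
t: 9.05
tool_pos: [0.4729, 0.2385, 0.1512]
tool_rot: [2.844, 1.335, -0.002]
contact_force: [1.2, 0.2, 0.0]
opening: 0.0598
```

{"api": "move_arm", "payload": {"increments": [[0,0,0,-10,6],[0,0,1,-20,6],[0,0,3,-21,6],[0,0,3,-21,6]]}}

```text
t: 9.55
tool_pos: [0.4715, 0.2365, 0.1189]
tool_rot: [-2.558, -1.82, 0.009]
contact_force: [-0.4, -0.2, 0.0]
opening: 0.0602
```

Run:
```python
from plan import *
plan(0.477,0.237,.030,-18.9)
```

```text
t 9.55 pos [0.4715 0.2365 0.1189] jaw -19.1 tilt 0.34 q [ 0.32 -0.06  1.95  0.    1.26  0.66]
shift cm [0.26 0.55 8.89] twist -0.2 open 0.0602 F [-0.4 -0.2  0. ]
```

{"api": "move_arm", "payload": {"increments": [[0.1,0.3,2,0,6],[0.1,0.3,4,0,6],[0.1,0.3,5,0,6],[0.1,0.3,5,0,6]]}}

```text
t: 10.05
tool_pos: [0.4761, 0.237, 0.0716]
tool_rot: [-2.558, -1.823, 0.003]
contact_force: [0.3, -0.2, -0.1]
opening: 0.0604
```

Run:
```python
from plan import *
plan(0.477,0.237,.030,-18.9)
```

```text
t 10.05 pos [0.4761 0.237  0.0716] jaw -19.1 tilt 0.10 q [0.32 0.01 1.97 0.   1.16 0.65]
shift cm [0.03 0.09 4.16] twist -0.2 open 0.0604 F [ 0.3 -0.2 -0.1]
```

{"api": "move_arm", "payload": {"increments": [[0,0,1.2,0,6],[0,0,2.4,0,6],[0,0,3.6,0,6],[0,0,4.1,0,6],[0,0,4.1,0,6]]}}

```text
t: 10.68
tool_pos: [0.4763, 0.2372, 0.0306]
tool_rot: [-2.557, -1.824, 0.002]
contact_force: [-0.4, -0.1, 0.5]
opening: 0.0599
```

{"api": "move_arm", "payload": {"increments": [[0,0,0,0,5],[0,0,0,0,4],[0,0,0,0,3.2],[0,0,0,0,2.6],[0,0,0,0,2.6]], "newtons": 60}}

```text
t: 11.3
tool_pos: [0.4774, 0.2374, 0.0322]
tool_rot: [2.557, 1.824, 0.002]
contact_force: [-0.4, -1.5, 6.8]
opening: 0.03
```

{"api": "move_arm", "payload": {"increments": [[0,0,0,0,2.6],[0,0,0,0,2.6],[0,0,-0.4,0,2.6],[0,0,-0.8,0,2.6],[0,0,-1.2,0,2.6]]}}

```text
t: 11.92
tool_pos: [0.476, 0.2372, 0.0428]
tool_rot: [-2.557, -1.824, 0.002]
contact_force: [-0.3, 0.7, -2.4]
opening: 0.0297
```

Run:
```python
from h import *
from plan import *
np.set_printoptions(precision=4,suppress=True)
T=lambda p:c(p,4.6,215,135);S=lambda p:c(p,5.5,255,160)
A=[(562,78),(713,73)];B=[(61,72),(61,98),(213,69),(213,95)]
A2=[(479,323),(624,419)];B2=[(119,57),(93,65),(220,127),(195,136)]
for t_,s_ in((A,A2),(B,B2)):
  print(atz('top',T(t_),.061).mean(0),atz('side',S(s_),.061).mean(0))
plan(0.476,.237,.16,-18.9)
```

```text
[ 0.6204 -0.2213  0.061 ] [ 0.6177 -0.2263  0.061 ]
[0.6196 0.0407 0.061 ] [0.6173 0.0357 0.061 ]
t 11.93 pos [0.476  0.2372 0.0428] jaw -19.0 tilt 0.08 q [0.32 0.06 1.98 0.   1.11 0.65]
shift cm [ -0.02  -0.01 -11.72] twist -0.1 open 0.0297 F [-0.3  0.7 -2.4]
```

{"api": "move_arm", "payload": {"increments": [[0,0,-2,0,2.6],[0,0,-4,0,2.6],[0,0,-6,0,2.6],[0,0,-9,0,2.6],[0,0,-11.8,0,2.6]]}}

```text
t: 12.55
tool_pos: [0.4763, 0.2372, 0.162]
tool_rot: [-2.557, -1.824, 0.001]
contact_force: [0.3, -0.3, -2.6]
opening: 0.0298
```

Run:
```python
from plan import *
plan(0.621,-.222,.16,1.3)
import cv2
from station import get_image
s=cv2.cvtColor(get_image("side")["image"],cv2.COLOR_RGB2BGR);cv2.imwrite("pics/side6.png",s)
cv2.imwrite("pics/c12.png",cv2.resize(s[70:210,140:290],None,fx=4,fy=4,interpolation=cv2.INTER_CUBIC))
```

```text
t 12.55 pos [0.4763 0.2372 0.162 ] jaw -19.0 tilt 0.03 q [ 0.32 -0.1   1.91  0.    1.33  0.65]
shift cm [-38.71  28.64   0.19] twist -20.3 open 0.0298 F [ 0.3 -0.3 -2.6]
```

View pics/c12.png

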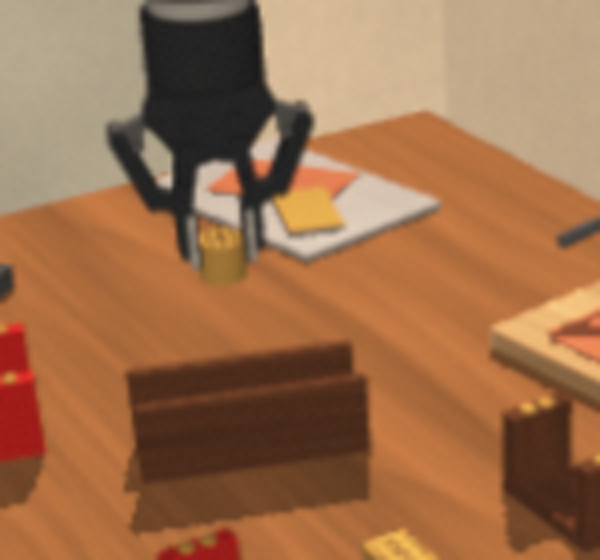

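The round stamp is held upright at crop (222,255), with its bottom below the fingertips. I'll carry it across to the one-stud cradle.

{"api": "move_arm", "payload": {"increments": [[-3,2.2,0,-2,2.6],[-7,5.2,0,-4,2.6],[-11,8.2,0,-6,2.6],[-15,11.1,0,-8,2.6],[-19,14.1,0,-10,2.6]]}}

```text
t: 13.22
tool_pos: [0.548, 0.0103, 0.1604]
tool_rot: [-2.387, -2.041, 0.0]
contact_force: [0.3, 0.3, -1.5]
opening: 0.0299
```

{"api": "move_arm", "payload": {"increments": [[-4.5,2.3,0,-2,2.6],[-9,4.6,0,-4,2.6],[-13,7,0,-6,2.6],[-17,9,0,-8,2.6],[-20,10.5,0,-10,2.6]]}}

```text
t: 13.85
tool_pos: [0.6205, -0.2039, 0.1601]
tool_rot: [-2.201, -2.24, 0.001]
contact_force: [0.5, 0.6, -2.2]
opening: 0.0299
```

Run:
```python
from plan import *
plan(0.6205,-.2215,.10,1.3)
```

```text
t 13.85 pos [ 0.6205 -0.2039  0.1601] jaw 1.0 tilt 0.06 q [-0.43  0.18  1.62 -0.    1.34 -0.45]
shift cm [-1.76 -0.02  6.01] twist -0.3 open 0.0299 F [ 0.5  0.6 -2.2]
```

{"api": "move_arm", "payload": {"increments": [[-0.9,0,0,-0.3,2.6],[-1.75,0,1.5,-0.3,2.6],[-1.75,0,4,-0.3,2.6],[-1.75,0,5,-0.3,2.6],[-1.75,0,5,-0.3,2.6]]}}

```text
t: 14.48
tool_pos: [0.6198, -0.2185, 0.1094]
tool_rot: [-2.193, -2.245, 0.002]
contact_force: [-0.4, 1.0, -1.0]
opening: 0.03
```

Run:
```python
from plan import *
plan(0.6205,-.2215,.035,1.3)
import cv2
from station import get_image
for n in("side","top"):
    im=cv2.cvtColor(get_image(n)["image"],cv2.COLOR_RGB2BGR);cv2.imwrite(f"pics/{n}7.png",im)
s=cv2.imread("pics/side7.png");t=cv2.imread("pics/top7.png")
cv2.imwrite("pics/c13.png",cv2.resize(s[140:280,290:430],None,fx=4,fy=4,interpolation=cv2.INTER_CUBIC))
cv2.imwrite("pics/c14.png",cv2.resize(t[120:280,210:400],None,fx=4,fy=3.6,interpolation=cv2.INTER_CUBIC))
```

```text
t 14.47 pos [ 0.6198 -0.2185  0.1094] jaw 1.3 tilt 0.19 q [-0.45  0.25  1.64  0.    1.26 -0.48]
shift cm [-0.31  0.09  7.44] twist 0.0 open 0.03 F [-0.4  1.  -1. ]
```

View pics/c13.png

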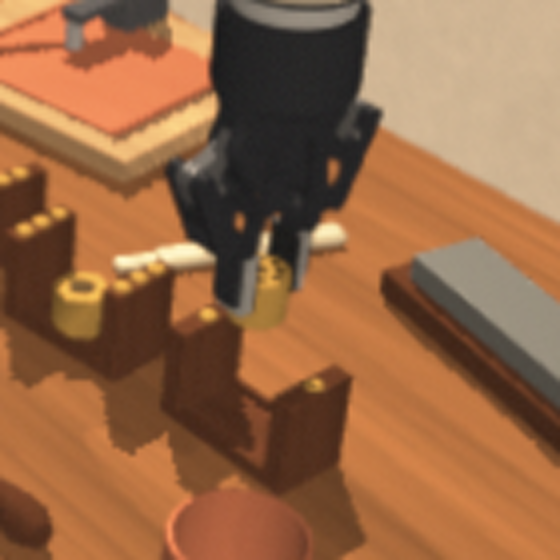

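View pics/c14.png

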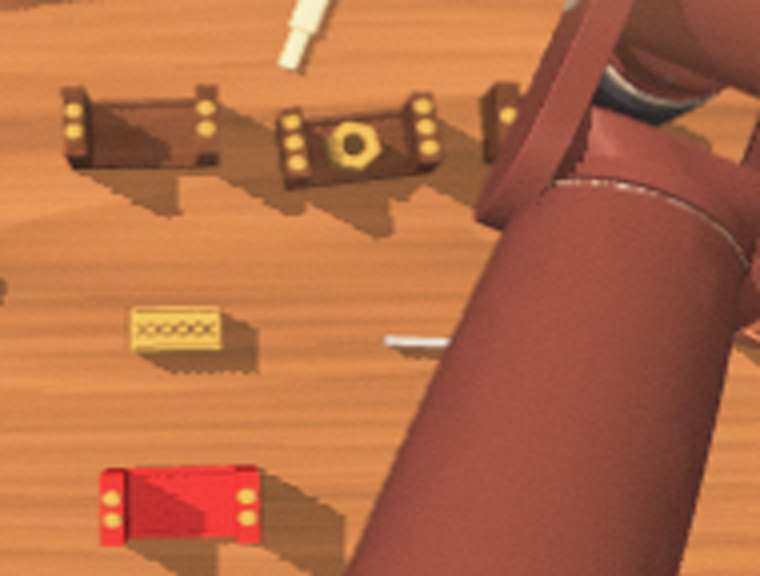

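The round stamp is held upright over the one-stud cradle, at side crop (265,300), between the single studs at (208,313) and (315,385). The top crop shows the oblong stamp lying flat at (176,328). I'll lower the round stamp.

{"api": "move_arm", "payload": {"increments": [[-0.25,0.05,1.5,0,2.6],[-0.25,0.05,3,0,2.6],[-0.25,0.05,4.5,0,2.6],[-0.25,0.05,5.5,0,2.6],[-0.25,0.05,5.5,0,2.6]]}}

```text
t: 15.2
tool_pos: [0.6205, -0.2218, 0.0545]
tool_rot: [-2.194, -2.244, 0.001]
contact_force: [0.3, -0.4, -2.5]
opening: 0.03
```

Run:
```python
from plan import *
plan(0.6205,-.2215,.035,1.3)
```

```text
t 15.20 pos [ 0.6205 -0.2218  0.0545] jaw 1.3 tilt 0.17 q [-0.46  0.31  1.66  0.    1.17 -0.48]
shift cm [0.02 0.01 1.95] twist -0.0 open 0.03 F [ 0.3 -0.4 -2.5]
```

{"api": "move_arm", "payload": {"increments": [[0,0,0.4,0,2.6],[0,0,0.8,0,2.6],[0,0,1.2,0,2.6],[0,0,1.6,0,2.6],[0,0,1.75,0,2.6]]}}

```text
t: 15.82
tool_pos: [0.6212, -0.2221, 0.0383]
tool_rot: [-2.196, -2.246, 0.0]
contact_force: [-0.0, -0.6, -2.6]
opening: 0.03
```

{"api": "move_arm", "payload": {"increments": [[0,0,0.1,0,2.6],[0,0,0.2,0,2.6],[0,0,0.2,0,2.6]]}}

```text
t: 16.2
tool_pos: [0.6214, -0.2222, 0.0368]
tool_rot: [-2.196, -2.246, 0.0]
contact_force: [0.1, -0.7, -2.6]
opening: 0.0297
```

{"api": "move_arm", "payload": {"increments": [[0,0,0.1,0,2.6],[0,0,0.2,0,2.6],[0,0,0.2,0,2.6]]}}

```text
t: 16.58
tool_pos: [0.6213, -0.2222, 0.0347]
tool_rot: [-2.196, -2.246, 0.0]
contact_force: [-0.3, -0.2, -2.0]
opening: 0.0297
```

{"api": "move_arm", "payload": {"increments": [[0,0,0.1,0,2.6],[0,0,0.2,0,2.6],[0,0,0.2,0,2.6]]}}

```text
t: 16.95
tool_pos: [0.6215, -0.2223, 0.0333]
tool_rot: [2.196, 2.246, -0.0]
contact_force: [-2.3, 0.5, 1.1]
opening: 0.0298
```

Contact came at TCP z 0.0333, against 0.033 predicted for the pocket floor. I'll release.

{"api": "move_arm", "payload": {"increments": [[0,0,0,0,3.2],[0,0,0,0,3.8],[0,0,0,0,4.6],[0,0,0,0,5.2],[0,0,0,0,5.2]]}}

```text
t: 17.58
tool_pos: [0.6214, -0.2222, 0.0328]
tool_rot: [2.196, 2.246, 0.0]
contact_force: [0.2, 0.3, -0.5]
opening: 0.0517
```

{"api": "move_arm", "payload": {"increments": [[0,0,-2,0,5.2],[0,0,-5,0,5.2],[0,0,-9,0,5.2],[0,0,-12,0,5.2],[0,0,-12,0,5.2]]}}

```text
t: 18.2
tool_pos: [0.6238, -0.2233, 0.1585]
tool_rot: [2.19, 2.24, 0.004]
contact_force: [0.2, 0.0, -0.2]
opening: 0.0521
```

Run:
```python
from plan import *
import cv2
from station import get_image
for n in("side","top"):
    im=cv2.cvtColor(get_image(n)["image"],cv2.COLOR_RGB2BGR);cv2.imwrite(f"pics/{n}8.png",im)
s=cv2.imread("pics/side8.png");t=cv2.imread("pics/top8.png")
cv2.imwrite("pics/c15.png",cv2.resize(s[180:270,300:400],None,fx=6,fy=6,interpolation=cv2.INTER_CUBIC))
cv2.imwrite("pics/c16.png",cv2.resize(t[190:230,225:285],None,fx=12,fy=12,interpolation=cv2.INTER_CUBIC))
plan(0.48,0.021,.1,0)
```

```text
t 18.30 pos [ 0.6214 -0.2222  0.1533] jaw 1.3 tilt 0.05 q [-0.46  0.2   1.61 -0.    1.33 -0.48]
shift cm [ 24.64 -13.59   5.32] twist 1.3 open 0.0523 F [-0.5  0.3 -1.1]
```

View pics/c15.png

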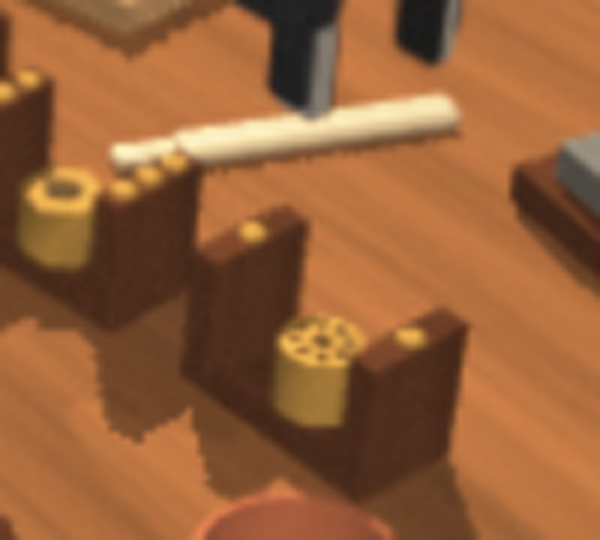

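View pics/c16.png

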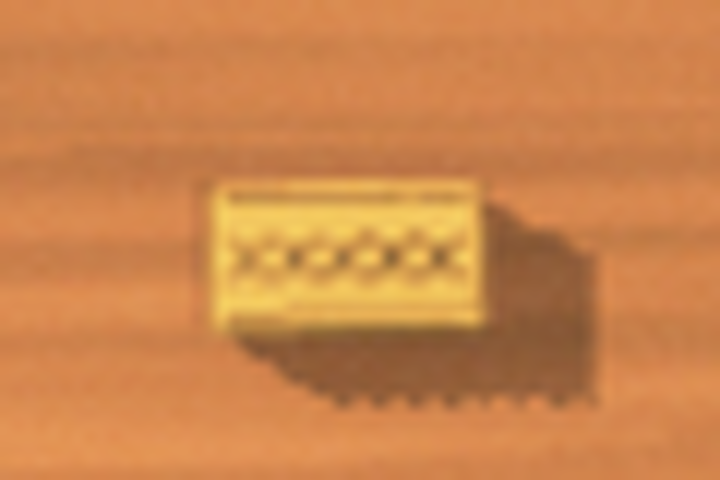

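The round stamp stands flat in the one-stud cradle, pattern up, with its top at side crop (322,343). The oblong stamp lies square to the axes, with its top face centre at top crop (349,253).

Run:
```python
from h import *
from plan import *
np.set_printoptions(precision=4,suppress=True)
p=c([(349,253),(212,180),(487,180),(487,327),(212,327)],12,225,190)
print(atz('top',p,.026))
plan(0.48,0.021,.1,0)
```

```text
[[ 0.4817  0.0209  0.026 ]
 [ 0.497   0.0488  0.026 ]
 [ 0.4963 -0.0076  0.026 ]
 [ 0.4662 -0.0071  0.026 ]
 [ 0.4669  0.0491  0.026 ]]
t 18.30 pos [ 0.6214 -0.2222  0.1533] jaw 1.3 tilt 0.05 q [-0.46  0.2   1.61 -0.    1.33 -0.48]
shift cm [ 24.64 -13.59   5.32] twist 1.3 open 0.0523 F [-0.5  0.3 -1.1]
```

{"api": "move_arm", "payload": {"increments": [[5,-2.5,0,1.3,5.2],[10,-5.4,0,1.3,5.2],[15,-8.3,0,1.3,5.2],[20,-11,0,1.3,5.2],[24.6,-13.6,0,1.3,5.2]]}}

```text
t: 18.92
tool_pos: [0.4775, 0.0222, 0.1508]
tool_rot: [-2.22, -2.219, 0.003]
contact_force: [0.7, 0.4, -0.3]
opening: 0.0521
```

{"api": "move_arm", "payload": {"increments": [[0,0,2,0,5.2],[0,0,4.5,0,5.2],[0,0,6,0,5.2],[0,0,6,0,5.2]]}}

```text
t: 19.42
tool_pos: [0.4782, 0.0207, 0.0905]
tool_rot: [-2.219, -2.218, 0.005]
contact_force: [0.2, -0.2, 0.2]
opening: 0.052
```

Run:
```python
from plan import *
import cv2
from station import get_image
plan(0.48,0.021,.027,0)
s=cv2.cvtColor(get_image("side")["image"],cv2.COLOR_RGB2BGR);cv2.imwrite("pics/side9.png",s)
cv2.imwrite("pics/c17.png",cv2.resize(s[145:245,180:310],None,fx=6,fy=6,interpolation=cv2.INTER_CUBIC))
```

```text
t 19.43 pos [0.4782 0.0207 0.0905] jaw -0.0 tilt 0.28 q [-0.11 -0.14  2.08 -0.    1.21 -0.11]
shift cm [0.02 0.21 6.35] twist -0.0 open 0.052 F [ 0.2 -0.2  0.2]
```

View pics/c17.png

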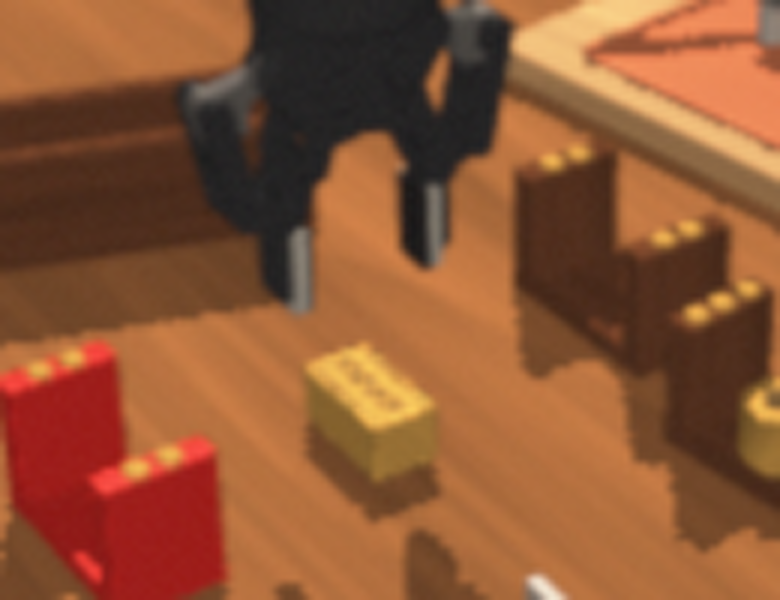

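The open fingers, at crop (290,305) and (430,260), straddle the stamp's long sides. I'll descend to TCP z 0.027 and close.

{"api": "move_arm", "payload": {"increments": [[0,0.1,1.5,0,5.2],[0,0.15,3,0,5.2],[0,0.15,4.5,0,5.2],[0,0.15,5.8,0,5.2],[0,0.15,5.8,0,5.2]]}}

```text
t: 20.1
tool_pos: [0.4801, 0.0208, 0.0331]
tool_rot: [-2.22, -2.22, 0.003]
contact_force: [0.2, -0.3, -0.7]
opening: 0.0524
```

Run:
```python
from plan import *
plan(0.481,0.021,.026,0)
```

```text
t 20.10 pos [0.4801 0.0208 0.0331] jaw -0.0 tilt 0.19 q [-0.11 -0.05  2.1  -0.    1.09 -0.11]
shift cm [0.02 0.09 0.71] twist -0.0 open 0.0524 F [ 0.2 -0.3 -0.7]
```

{"api": "move_arm", "payload": {"increments": [[0,0,0.3,0,5.2],[0,0,0.6,0,5.2],[0,0,0.6,0,4.5],[0,0,0.6,0,3.5],[0,0,0.6,0,2.5]], "newtons": 70}}

```text
t: 20.72
tool_pos: [0.4817, 0.0206, 0.0294]
tool_rot: [2.221, 2.221, 0.0]
contact_force: [-1.6, -0.0, 2.8]
opening: 0.0282
```

{"api": "move_arm", "payload": {"increments": [[0,0,0,0,2.4],[0,0,0,0,2.4],[0,0,0,0,2.4],[0,0,0,0,2.4]]}}

```text
t: 21.22
tool_pos: [0.4817, 0.0206, 0.0294]
tool_rot: [2.221, 2.221, 0.0]
contact_force: [-2.5, 0.1, 5.1]
opening: 0.0279
```

{"api": "move_arm", "payload": {"increments": [[0,0,-0.5,0,2.4],[0,0,-1,0,2.4],[0,0,-3,0,2.4],[0,0,-6,0,2.4],[0,0,-9,0,2.4]]}}

```text
t: 21.85
tool_pos: [0.4805, 0.0208, 0.1188]
tool_rot: [-2.221, -2.22, 0.002]
contact_force: [-0.0, 0.1, -4.4]
opening: 0.0281
```

Run:
```python
from plan import *
import cv2
from station import get_image
plan(0.62,0.0405,.13,0)
s=cv2.cvtColor(get_image("side")["image"],cv2.COLOR_RGB2BGR);cv2.imwrite("pics/side10.png",s)
cv2.imwrite("pics/c18.png",cv2.resize(s[115:245,180:310],None,fx=4.5,fy=4.5,interpolation=cv2.INTER_CUBIC))
```

```text
t 21.85 pos [0.4805 0.0208 0.1188] jaw -0.0 tilt 0.10 q [-0.11 -0.18  2.06  0.    1.26 -0.11]
shift cm [ 1.98 13.95 -1.14] twist -0.0 open 0.0281 F [-0.   0.1 -4.4]
```

View pics/c18.png

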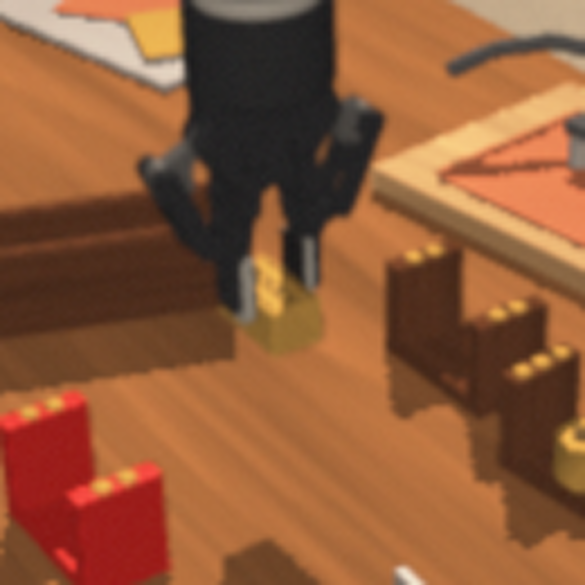

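The stamp is held level by its long sides, at crop (280,310). I'll carry it to the two-stud cradle at (0.620, 0.0405).

{"api": "move_arm", "payload": {"increments": [[0,0,-2,0,2.4],[0.5,3,-3,0,2.4],[1,7,-3,0,2.4],[1.6,11,-3,0,2.4],[2,14,-3,0,2.4]]}}

```text
t: 22.52
tool_pos: [0.6221, 0.0409, 0.1471]
tool_rot: [-2.221, -2.221, 0.002]
contact_force: [0.5, -0.6, -4.4]
opening: 0.0281
```

Run:
```python
from plan import *
plan(0.62,0.0405,.09,0)
```

```text
t 22.52 pos [0.6221 0.0409 0.1471] jaw 0.0 tilt 0.09 q [-0.05  0.13  1.7   0.    1.31 -0.05]
shift cm [-0.04 -0.21  5.71] twist 0.0 open 0.0281 F [ 0.5 -0.6 -4.4]
```

{"api": "move_arm", "payload": {"increments": [[0,0,0,0,2.4],[0,0,1.5,0,2.4],[0,0,3,0,2.4],[0,0,4,0,2.4],[0,0,4,0,2.4]]}}

```text
t: 23.15
tool_pos: [0.6199, 0.0406, 0.1069]
tool_rot: [-2.22, -2.22, 0.004]
contact_force: [-0.4, -0.3, -4.4]
opening: 0.0282
```

Run:
```python
from plan import *
from h import proj
import cv2
from station import get_image
plan(0.62,0.0405,.06,0)
for n in("side","top"):
    im=cv2.cvtColor(get_image(n)["image"],cv2.COLOR_RGB2BGR);cv2.imwrite(f"pics/{n}11.png",im)
s=cv2.imread("pics/side11.png");t=cv2.imread("pics/top11.png")
cv2.imwrite("pics/c19.png",cv2.resize(s[120:230,240:350],None,fx=5.4,fy=5.4,interpolation=cv2.INTER_CUBIC))
cv2.imwrite("pics/c20.png",cv2.resize(t[120:190,200:320],None,fx=6,fy=6,interpolation=cv2.INTER_CUBIC))
```

```text
t 23.15 pos [0.6199 0.0406 0.1069] jaw -0.0 tilt 0.19 q [-0.05  0.17  1.73 -0.    1.24 -0.05]
shift cm [-0.02  0.03  4.69] twist -0.0 open 0.0282 F [-0.4 -0.3 -4.4]
```

View pics/c19.png

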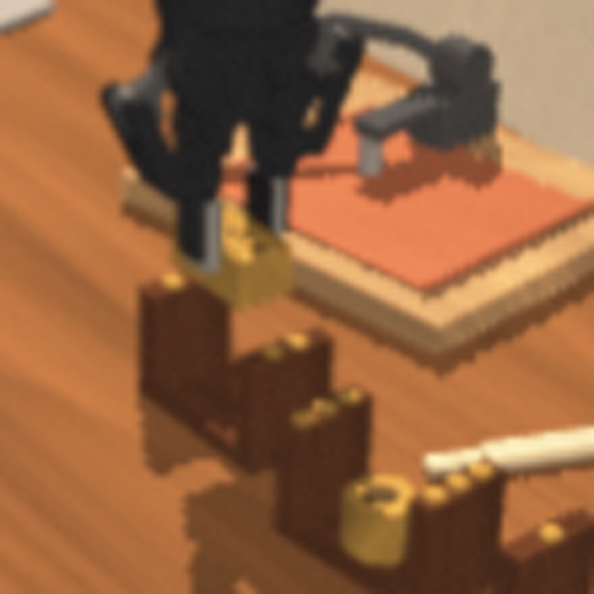

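View pics/c20.png

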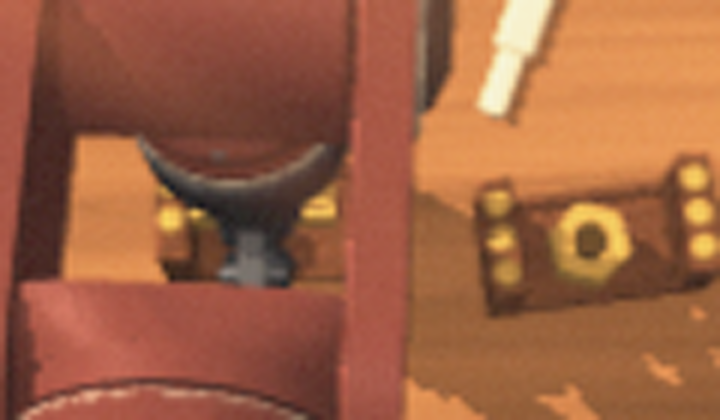

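The stamp hangs level over the two-stud cradle at side crop (240,270), and its long axis runs along the cradle. I'll lower it in small steps and watch the force.

{"api": "move_arm", "payload": {"increments": [[0,0,1,0,2.4],[0,0,2,0,2.4],[0,0,2.6,0,2.4],[0,0,3,0,2.4],[0,0,3,0,2.4]]}}

```text
t: 23.88
tool_pos: [0.6211, 0.0407, 0.0783]
tool_rot: [-2.221, -2.221, 0.001]
contact_force: [0.2, -0.5, -4.0]
opening: 0.0278
```

Run:
```python
from plan import *
import cv2
from station import get_image
plan(0.62,0.0405,.06,0)
s=cv2.cvtColor(get_image("side")["image"],cv2.COLOR_RGB2BGR);cv2.imwrite("pics/side12.png",s)
cv2.imwrite("pics/c21.png",cv2.resize(s[140:230,240:330],None,fx=6.5,fy=6.5,interpolation=cv2.INTER_CUBIC))
```

```text
t 23.88 pos [0.6211 0.0407 0.0783] jaw -0.0 tilt 0.05 q [-0.05  0.21  1.74 -0.    1.19 -0.05]
shift cm [-0.02 -0.11  1.83] twist -0.0 open 0.0278 F [ 0.2 -0.5 -4. ]
```

View pics/c21.png

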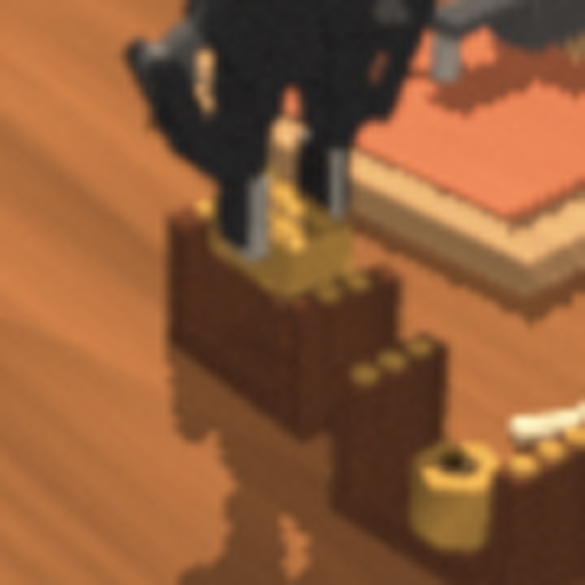

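{"api": "move_arm", "payload": {"increments": [[0,-0.05,1,0,2.4],[0,-0.05,2,0,2.4],[0,-0.05,3,0,2.4],[0,-0.05,3.6,0,2.4],[0,-0.05,3.6,0,2.4]]}}

```text
t: 24.55
tool_pos: [0.6202, 0.0407, 0.0418]
tool_rot: [-2.221, -2.22, 0.002]
contact_force: [0.3, 0.0, -4.5]
opening: 0.028
```

{"api": "move_arm", "payload": {"increments": [[0,0,0.1,0,2.4],[0,0,0.2,0,2.4],[0,0,0.3,0,2.4],[0,0,0.3,0,2.4]]}}

```text
t: 25.05
tool_pos: [0.6208, 0.0406, 0.0398]
tool_rot: [2.221, 2.221, -0.0]
contact_force: [0.2, -0.7, -3.9]
opening: 0.028
```

{"api": "move_arm", "payload": {"increments": [[0,0,0.1,0,2.4],[0,0,0.2,0,2.4],[0,0,0.3,0,2.4],[0,0,0.3,0,2.4]]}}

```text
t: 25.55
tool_pos: [0.6207, 0.0407, 0.0366]
tool_rot: [-2.221, -2.221, 0.0]
contact_force: [0.4, 0.3, -5.0]
opening: 0.0281
```

{"api": "move_arm", "payload": {"increments": [[0,0,0.1,0,2.4],[0,0,0.2,0,2.4],[0,0,0.2,0,2.4]]}}

```text
t: 25.92
tool_pos: [0.621, 0.0406, 0.0355]
tool_rot: [-2.221, -2.221, 0.0]
contact_force: [-3.5, -0.8, 1.7]
opening: 0.0281
```

Contact came at 0.0355, against 0.0354 predicted for the pocket floor. I'll release and retreat.

{"api": "move_arm", "payload": {"increments": [[0,0,0,0,3.1],[0,0,0,0,3.7],[0,0,0,0,4.5],[0,0,0,0,5.2],[0,0,0,0,5.2]]}}

```text
t: 26.55
tool_pos: [0.621, 0.0406, 0.0349]
tool_rot: [2.221, 2.221, 0.0]
contact_force: [-0.6, 0.2, 0.5]
opening: 0.0519
```

{"api": "move_arm", "payload": {"increments": [[0,0,-2,0,5.2],[0,0,-5,0,5.2],[0,0,-9,0,5.2],[0,0,-13,0,5.2]]}}

```text
t: 27.05
tool_pos: [0.6211, 0.0407, 0.1676]
tool_rot: [2.221, 2.221, 0.002]
contact_force: [1.3, 1.0, 0.2]
opening: 0.0517
```

{"api": "move_arm", "payload": {"increments": [[3,-3,-2,0,5.2],[6,-6,-4,0,5.2],[10,-9,-4,0,5.2],[15,-12,-4,0,5.2],[15,-12,-4,0,5.2]]}}

```text
t: 27.68
tool_pos: [0.4994, 0.1933, 0.2065]
tool_rot: [2.215, 2.226, 0.003]
contact_force: [1.0, -0.9, -0.5]
opening: 0.052
```

Run:
```python
from plan import *
plan(.6,0,.2)
import cv2
from station import get_image
for n in("side","top"):
    im=cv2.cvtColor(get_image(n)["image"],cv2.COLOR_RGB2BGR);cv2.imwrite(f"pics/{n}13.png",im)
s=cv2.imread("pics/side13.png");t=cv2.imread("pics/top13.png")
cv2.imwrite("pics/c22.png",cv2.resize(s[160:265,255:385],None,fx=5.5,fy=5.5,interpolation=cv2.INTER_CUBIC))
cv2.imwrite("pics/c23.png",cv2.resize(t[135:180,215:385],None,fx=4.6,fy=4.6,interpolation=cv2.INTER_CUBIC))
```

```text
t 27.68 pos [0.4994 0.1933 0.2065] jaw 0.3 tilt 0.13 q [ 0.23 -0.13  1.87  0.    1.41  0.22]
shift cm [-19.38   9.96   0.65] twist 0 open 0.052 F [ 1.  -0.9 -0.5]
```

View pics/c22.png

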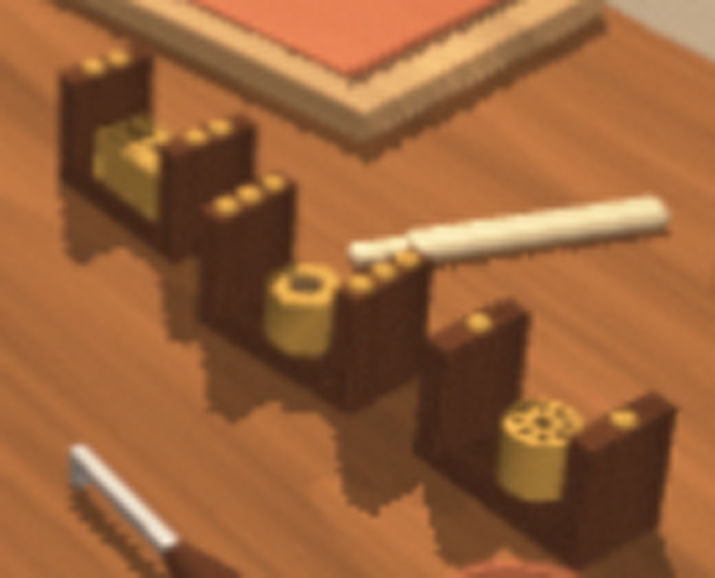

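View pics/c23.png

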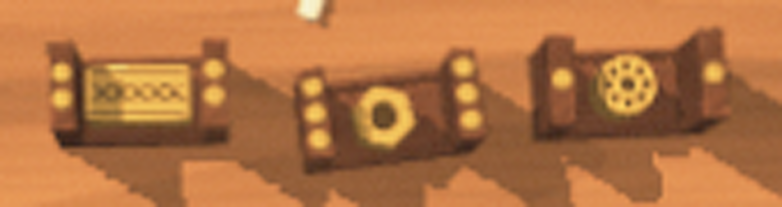

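View pics/top13.png

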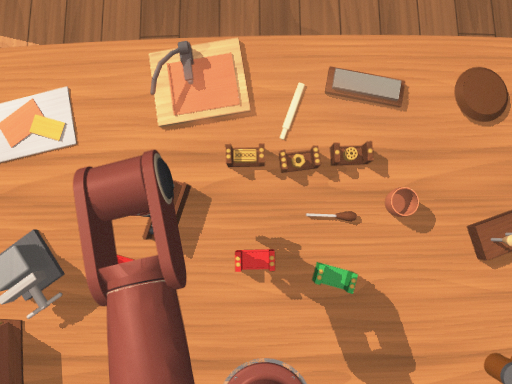

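All three stamps sit flat in their cradles with the pattern up, at top crop (138,93), (385,116) and (627,84), and the bystanders haven't moved. I'll run a last numeric check, let the arm settle, then hand in.

{"api": "move_arm", "payload": {"increments": [[0,0,0,0,5.2],[0,0,0,0,5.2],[0,0,0,0,5.2]]}}

```text
t: 28.15
tool_pos: [0.5013, 0.19, 0.2047]
tool_rot: [-2.223, -2.22, 0.0]
contact_force: [-0.0, -0.2, -1.0]
opening: 0.0523
```

Run:
```python
from h import *
T=lambda p:c(p,4.6,215,135);S=lambda p:c(p,5.5,255,160)
print('oblong',atz('top',T([(138,93)]),.032),'pocket two ~ .620 .0407')
print('round',atz('top',T([(627,84)]),.034),tri(T([(627,84)]),S([(542,423)])),'pocket one ~ .6205 -.2215')
from station import order
print(order.finish_job())
```

```text
oblong [[0.61968091 0.04145915 0.032     ]] pocket two ~ .620 .0407
round [[ 0.62068975 -0.22138732  0.034     ]] [[ 0.62142216 -0.22223513  0.03047109  0.03486238]] pocket one ~ .6205 -.2215
the job is handed in; nothing more can be done
None
```

The job is done and handed in at about 28 s of the 66 s allowed; the hand-in reports no verdict.

**What I did:**
1. I lifted the oblong stamp by its ends out of the trough, laid it on the bare bench and let go.
2. I put the round stamp in the one-stud cradle.
3. I took the oblong stamp again by its long sides and put it in the two-stud cradle. Each stamp was lowered until it touched, then released.

**Last checks:**
- **Position:** both stamps measure within about 1 mm of their pocket centres.
- **Seating:** the floor contacts came within 0.5 mm of the predicted heights. The pictures show both stamps flat, pattern up.
- **Bystanders:** the six-sided stamp, cup, graver and burnisher look unmoved.
- **Arm:** it is clear of everything, at a height of about 0.2 m.

**What disagreed:**
- **Camera heights:** heights from the two cameras read about 3 mm low. The stud tops came out near 57 mm against about 60 mm, and the round stamp's top at 30.5 mm against 34 mm.
- **Side camera:** at the stated heights, its x and y differ from the top view's by 2 to 5 mm. I went by the top view, which the grasps matched.
- **Round stamp in the trough:** the wall hid it from the side camera, so its height there was checked only by its apparent diameter, 31.5 mm against 32 mm.

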